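# Prove the stop, then lift the seedling tray four clicks and hold it

## Task

Start up the green seedling-tray lifter: test its red mushroom stop by pushing it down until it latches, then twist it clockwise until it pops back up. Then swing the yellow-knobbed lever clockwise (seen from above) exactly four clicks, felt through the lever, never going on to a fifth. The program finishes while still holding the lever at the fourth click, as it springs back if let go; leave the clay pot, the jar and the seed tin where they are.

Things in the scene. Friction and masses are not known exactly. Their poses are not given: they have to be found in the camera images.
- lifter: Green machine box fixed to the table, 240 mm (its x) by 460 mm (its y), flat deck 60 mm up. Origin: centre of its underside; its front faces -x. In its frame: stop axis x -30, y 175 mm; lever pivot x 0, y -110 mm; between them a seedling tray (centre x 40, y 40, 115 x 125 mm, leaves to 60 mm above the deck, rising 18 mm per rad of lever) and four pins 50 mm high.
- stop_top (a point): Centre of the flat top of the red mushroom cap: diameter 40 mm, 18 mm thick, straight sides. When up, its top is 34 mm and its underside 16 mm above the deck; latched down, 8 mm lower. A yellow disc 4 mm high, 60 mm across lies under it. It can be gripped across its sides in any direction.
- stop_stem (a joint): How far the stop is pressed, m: 0 up, 0.0095 hard down. Sprung upwards (3 N at the top, 5 to 6 N down). Pressed past 0.0085 it latches and stays at about 0.008 when let go; it springs back to 0 only once the cap is twisted and your grip opened.
- stop_cap (a joint): How far the cap is twisted, rad: 0 as it stands, growing clockwise seen from above, end stop at 1.0. The latch lets go by about 0.6. Light friction; it stays where it is turned.
- lever_post (a point): Centre (half-way up) of the upright yellow knob on the lever's end: diameter 24 mm, from 26 to 70 mm above the deck, 100 mm from the pivot axis. The 18 mm wide steel arm lies 18 to 26 mm above the deck, from pivot to knob; nothing else stands beside the knob.
- lever (a joint): Lever angle, rad: 0 at rest, growing clockwise seen from above, max 1.75. At rest the arm points 1.75 rad clockwise from the lifter's x axis; it swings towards the front. A spring drives it back to 0 (4-6 N at the knob). After free travel it meets the first stud (push up 3 N: not yet a click). Then every 0.22 rad the push falls to 2-4 N and at the click jumps to 8-9 N. The studs cannot hold it.
- quadrant: Round steel plate (106 mm across) with 7 upright brass studs (7 mm thick, on a 45 mm radius) on the deck under the lever, centred on its pivot, fixed, its angle different each time. Origin on the pivot axis at deck height. Counting clockwise, stud k stands (4.5 - k) x 0.22 rad counter-clockwise of its x axis; click k is the arm seated between studs k and k+1, so at click 4 the arm lies along x.
- clay_pot_mid (a point): Empty terracotta pot, 80 mm across, 75 mm high, loose beside the lifter; the point is its centre half-way up. Bystander.
- jar_mid (a point): Closed glass jar with metal cap, 66 mm across, 90 mm high, loose beside the lifter; the point is its centre half-way up. Bystander.
- tin_mid (a point): Closed blue seed tin, 48 mm across, 45 mm high, standing loose on the lifter's deck near its far left corner (about x 85, y 180 mm in the lifter's frame); the point is its centre half-way up. Bystander.

How it is judged:
On the way, in this order (a step that is already met when the one before it is completed fails the run):
1. the stop is pressed down and latched (value of joint stop_stem above 0.007 m), for 0.2 s.
2. the stop has been twisted and has popped back up (value of joint stop_stem below 0.0015 m and value of joint stop_cap above 0.35 rad), for 0.2 s.
3. the lever has passed its first click (y of lever_post in the frame of quadrant below 0.064 m).
At the end, for the whole second after the job is handed in: The fingers hold the lever still at the fourth click (knob within 8 mm of its seat, i.e. about a third of a click either way) with at least 1 N, the stop is up, and clay pot, jar and seed tin are within 25 mm of where they were (y of lever_post in the frame of quadrant between -0.008 and 0.008 m and x of lever_post in the frame of quadrant above 0.08 m and contact force between the fingers and lever above 1 N and velocity of joint lever between -0.1 and 0.1 rad/s and value of joint stop_stem below 0.0015 m and distance of each of clay_pot_mid, jar_mid, tin_mid from where it was at the start of the episode below 0.025 m); the arm keeps its last pose, push and grip.
It fails at once if the lever went on over the fifth stud to the fifth click (y of lever_post in the frame of quadrant below -0.016 m and x of lever_post in the frame of quadrant above 0 m).
It fails at once if the clay pot was disturbed (distance of clay_pot_mid from where it was at the start of the episode above 0.03 m or angle between clay_pot_mid's own z axis and vertical above 0.5 rad).
It fails at once if the jar was disturbed (distance of jar_mid from where it was at the start of the episode above 0.03 m or angle between jar_mid's own z axis and vertical above 0.5 rad).
It fails at once if the seed tin was disturbed (distance of tin_mid from where it was at the start of the episode above 0.03 m).
It also fails if it takes over 72 s, if anything falls off the work surface, if the arm or the gripper's body presses on something with over 40 N, if the wrist force passes 120 N, or if a joint passes its speed limit or range.

## Robot

A 6-joint arm with a two-finger parallel gripper is mounted at the origin on the work surface. World frame = base frame: x ahead of the robot, y to its left, z up, the work surface at z = 0. Lengths are in m, angles in rad, forces in N, time in s.
With the tool pointing down it reaches from about 0.3 to 0.775 m from the base axis. Payload 14.6 kg.
Tool frame: the origin (TCP) lies at the very end of the fingers, on their centre line; the grasp point (between the pads) lies 19 mm behind it; z points along the fingers, y is the line along which they close (so a half turn about z gives the same grasp; the last joint's range is limited). The gripper opens to 94 mm and grips with 3 to 60 N. Pads are 16 mm wide; open, the fingers measure 119 mm over their backs; the gripper's body (75 mm by 177 mm) begins 78 mm behind the grasp point.
Start: joints at [-1.377, 0.3, 1.521, -0, 1.321, -0.067], TCP at [0.142, -0.531, 0.205] pointing down, gripper open.
Joint ranges: [-3.03, 3.03], [-0.79, 2.21], [0.23, 2.52], [-1.04, 4.18], [0, 3.07], [-2.55, 2.55]. Speed limits (rad/s): [2.22, 2.22, 2.57, 3.14, 3.14, 3.14].

## Interface

Orientations are given as [roll, pitch, yaw] about the fixed x, y, z axes, in that order (R = Rz(yaw) Ry(pitch) Rx(roll)).
In Python, from station import ctrl gives the robot as it stands.
- The arm moves only by the tool move_arm, never from a script. Its argument "increments" is a list of rows, each a list of 7 numbers: the opening, from 0 (shut) to 1 (fully open), then the shift along the tool's x, y, z in units of 50 mm (1.0 is 50 mm), then the turn, a rotation vector about the tool's x, y, z in rad. In form: [[claw, tx, ty, tz, rx, ry, rz], ...]. A call has 1 to 20 rows; each row shifts and turns the commanded pose from where the row before left it, along the tool's axes as they then stand; what a row does not reach is not made up. A row lasts 1/10 s, in which the tool goes at most 50 mm and 8.59 degrees, less where a joint would pass 70% of its speed; a pose out of reach is approached as far as the arm can. A call is refused whole if a number of a shift passes 1 or a number of a turn 0.15, either way. A call with a gripper value outside its range is refused whole. The fingers move at their own pace and stop on an object; "force" is the grip in N (left out, the last holds). Time passes only in rows, so rows that do not move let the fingers close. It gives the time, the measured TCP pose, the force, the opening and the grip force at its end, in the units of the state.
- ctrl.get_obs(): the state, without advancing time (a new reading comes with each control period).
- ctrl.camera(name): name is "side" or "top"; returns a dict with "color" (400x640x3 uint8, blue, green, red), "K" (3x3 intrinsics, pixels), "pose" (4x4, takes a point from camera to world coordinates). Camera axes: x right, y down, z forward; pixel columns grow to the right and rows downward; lengths in m; the calibration is good to about 2 mm. A picture is of the moment at which its call begins. There is no depth.
- ctrl.hand_in(): hands the job in; it is judged then, once.
Trained networks look in a picture, given as the dict that the camera call returned (one of the last four; its "shot" number tells which), for a name from the list of things; names that differ only in an ending like _2 or _b are one class to them, and where a whole thing is asked for, a point or a joint stands for the part that bears it (a point fixed in the world has none). Each returns a list of dicts, best first, with "conf" (0 to 1); they miss things now and then, are a little off and sometimes report something else, mostly with a low value. They report only what shows in the picture. A call takes as long as a camera call.
- ctrl.cut_out(name, picture): "mask" (400x640 bool, what is visible of it) and "centre" ([row, column] in pixels, amid what is visible of it).
The state is a dict: "time_s": time; "qpos": joint angles; "joint_vel": joint speeds; "tau": joint torques, N m; "ee_pos": TCP position; "eef_rot": TCP orientation; "force": force on the tool from outside, world axes, zero at the start; "moment": the same for the moment, N m; "grip_width": finger opening in m; "grip_force": force on a finger pad.
Only numpy, scipy, OpenCV 4.12 (cv2) and the standard library are available. Lean on these libraries where they do the work, as an engineer would, in place of code of your own. Each camera call takes 0.05 s, during which the arm holds its last target. There are 200 camera calls.

## Working session

There is one attempt and no reset: what is moved stays moved. The work goes in short steps, Python scripts to look and compute and a tool call to move; the robot and the scene stay as the last step left them, time stands still between calls to the robot, and variables do not carry over. Pictures are saved under pics/ and viewed, at most 10 in all, crops included, and the job is handed in when it is done.

Besides the shell and the picture viewer there is one more tool, called after "Emit:" as a command line: name --pt "numbers of a row" for each row, then --argument value for the rest. move_arm: Moves the arm, as the interface text tells. Its arguments: {"type":"object","properties":{"increments":{"type":"array","items":{"type":"array","items":{"type":"number"}}},"force":{"type":"number"}},"required":["increments"]}

```bash
mkdir -p pics; cat > h.py <<'E'
import numpy as np, cv2
from station import ctrl
def proj(P,c):
    T=np.linalg.inv(c["pose"]); p=T[:3,:3]@np.asarray(P)+T[:3,3]; q=c["K"]@p; return q[:2]/q[2]
def ray(u,v,c,z):
    d=c["pose"][:3,:3]@np.linalg.solve(c["K"],[u,v,1.]); o=c["pose"][:3,3]
    return o+d*(z-o[2])/d[2]
E
python3 - <<'E'
from h import *
for n in ["top","side"]:
    c=ctrl.camera(n); cv2.imwrite(f"pics/{n}0.png",c["color"]); print(n,c["pose"][:3,3].round(3),c["pose"][:3,2].round(2))
    for k,z in dict(lifter=.06,stop_top=.094,lever_post=.108,quadrant=.062,clay_pot_mid=.0375,jar_mid=.045,tin_mid=.0825,lever=.08).items():
        r=ctrl.cut_out(k,c)
        for d in r[:2]: 
            v,u=d["centre"]; print(k,round(d["conf"],2),np.round([u,v]),d["mask"].sum(),ray(u,v,c,z).round(3))
E
```

```text
top [0.329 0.009 1.311] [ 0.21 -0.01 -0.98]
lifter 0.64 [321. 213.] 10075 [ 0.558 -0.006  0.06 ]
lever_post 0.87 [376. 214.] 257 [ 0.539 -0.17   0.108]
lever_post 0.41 [272. 185.] 217 [0.646 0.141 0.108]
quadrant 0.69 [377. 212.] 287 [ 0.552 -0.182  0.062]
quadrant 0.6 [359. 212.] 725 [ 0.556 -0.126  0.062]
clay_pot_mid 0.62 [172. 230.] 604 [0.534 0.47  0.038]
jar_mid 0.97 [463. 224.] 457 [ 0.5   -0.451  0.045]
tin_mid 0.51 [272. 182.] 232 [0.662 0.142 0.083]
lever 0.82 [377. 211.] 300 [ 0.551 -0.179  0.08 ]
side [0.555 0.723 1.009] [ 0.05 -0.61 -0.79]
lifter 0.73 [338. 226.] 11836 [0.555 0.04  0.06 ]
stop_top 0.74 [337. 257.] 210 [0.552 0.159 0.094]
lever_post 0.67 [349. 158.] 318 [ 0.538 -0.164  0.108]
quadrant 0.71 [340. 259.] 191 [0.546 0.143 0.062]
quadrant 0.57 [342. 179.] 672 [ 0.554 -0.125  0.062]
clay_pot_mid 0.78 [337. 387.] 898 [0.534 0.446 0.037]
jar_mid 0.74 [364. 109.] 536 [ 0.497 -0.462  0.045]
jar_mid 0.63 [338. 223.] 12104 [0.558 0.02  0.045]
tin_mid 0.68 [296. 248.] 366 [0.656 0.135 0.083]
lever 0.6 [338. 258.] 192 [0.551 0.151 0.08 ]
lever 0.58 [348. 153.] 325 [ 0.541 -0.213  0.08 ]
```

View pics/top0.png

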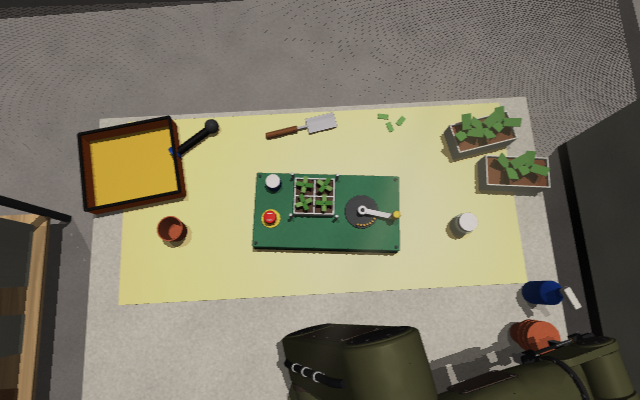

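View pics/side0.png

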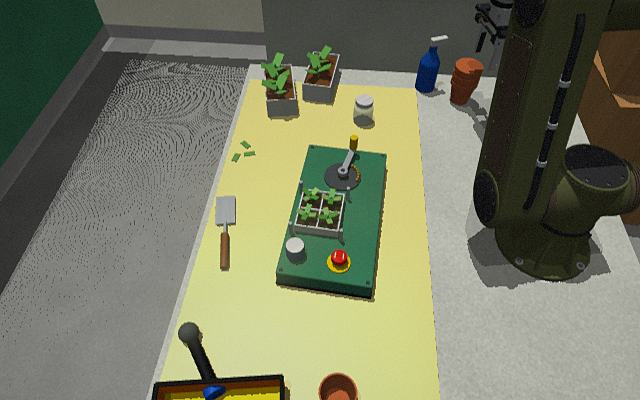

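```bash
cat > m.py <<'E'
from h import *
from scipy.optimize import minimize
cs={n:ctrl.camera(n) for n in ["top","side"]}
M={}
for n,c in cs.items():
    hsv=cv2.cvtColor(c["color"],cv2.COLOR_BGR2HSV); H,S,V=cv2.split(hsv)
    g=((H>50)&(H<90)&(S>90)).astype(np.uint8)
    k,l,st,ce=cv2.connectedComponentsWithStats(g); i=[j for j in range(1,k) if 150<ce[j][0]<450 and 120<ce[j][1]<300]; i=max(i,key=lambda j:st[j,4])
    cnt,_=cv2.findContours((l==i).astype(np.uint8),0,2); hull=cv2.convexHull(np.vstack(cnt)); m=np.zeros((400,640),np.uint8); cv2.fillConvexPoly(m,hull,1); M[n]=m
    red=((H<6)|(H>174))&(S>150)&(V>90); yel=(H>18)&(H<30)&(S>170)&(V>90)
    for nm,mm,z in(("red",red,.094),("yel",yel,.108)):
        k,l,st,ce=cv2.connectedComponentsWithStats(mm.astype(np.uint8))
        for j in range(1,k):
            if st[j,4]>12 and cv2.pointPolygonTest(cv2.convexHull(np.vstack(cnt)),ce[j].tolist(),True)>-15: print(n,nm,st[j],ce[j].round(1),ray(*ce[j],c,z).round(4))
def pts(p):
    x,y,a=p; R=np.array([[np.cos(a),-np.sin(a)],[np.sin(a),np.cos(a)]])
    return np.array([[*(R@[sx*.12,sy*.23]+[x,y]),z] for sx in(-1,1) for sy in(-1,1) for z in(0.,.06)])
def cost(p):
    e=0
    for n,c in cs.items():
        q=np.array([proj(P,c) for P in pts(p)]); m=np.zeros((400,640),np.uint8)
        cv2.fillConvexPoly(m,cv2.convexHull((q*16).round().astype(np.int32)),255,cv2.LINE_AA,4); e+=np.abs(m/255.-M[n]).sum()
    return e
r=minimize(cost,[.57,0,0],method="Nelder-Mead",options=dict(initial_simplex=[[.57,0,0],[.6,0,0],[.57,.03,0],[.57,0,.08]]))
print(r.x.round(4),r.fun,[int(m.sum()) for m in M.values()])
x,y,a=r.x
W=lambda px,py:np.array([x+px*np.cos(a)-py*np.sin(a),y+px*np.sin(a)+py*np.cos(a)])
if __name__=="__main__":
    th=a-1.75
    pv=W(0,-.11); print("stop",W(-.03,.175).round(4),"pivot",pv.round(4),"knob",(pv+.1*np.array([np.cos(th),np.sin(th)])).round(4),"tin",W(.085,.18).round(3))
    for n,c in cs.items():
        u,v=proj([*pv,.06],c).astype(int); cr=c["color"][v-40:v+40,u-50:u+50]; cv2.imwrite(f"pics/c_{n}.png",cv2.resize(cr,None,fx=7,fy=7,interpolation=cv2.INTER_CUBIC)); print(n,u-50,v-40)
E
python3 m.py; python3 -c "
import cv2,numpy as np
cv2.imwrite('pics/both.png',np.vstack([cv2.resize(cv2.imread('pics/c_%s.png'%n)[120:420],None,fx=1,fy=1) for n in ('top','side')]))"
```

```text
top red [264 211  12  12  99] [269.5 216.6] [0.5494 0.1532 0.094 ]
top yel [263 219   6   7  16] [264.7 222.8] [0.5287 0.1666 0.108 ]
top yel [271 218   7   8  14] [274.7 221.9] [0.5297 0.1362 0.108 ]
side red [331 250  16  13 149] [338.8 256. ] [0.5487 0.1547 0.094 ]
side yel [350 135   8   6  37] [353.6 137.5] [ 0.5285 -0.2514  0.108 ]
side yel [356 169   3  12  20] [357.  174.8] [ 0.5136 -0.1027  0.108 ]
side yel [327 255  24  18 171] [337.7 265.5] [0.5499 0.1899 0.108 ]
[ 0.5642 -0.0257 -0.0772] 2651.788235294118 [9403, 12661]
stop [0.5478 0.1511] pivot [ 0.5557 -0.1354] knob [ 0.5304 -0.2321] tin [0.663 0.147]
top 312 171
side 291 136
```

View pics/both.png

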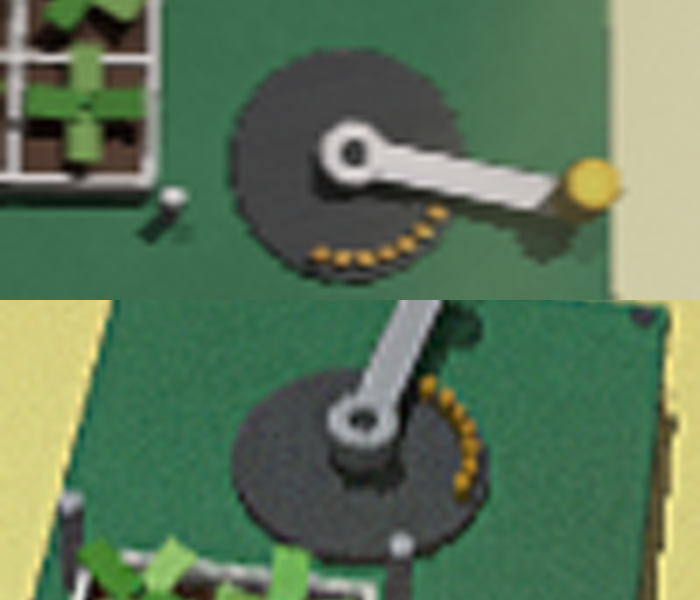

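```bash
cat > f.py <<'E'
from h import *
from scipy.optimize import least_squares
cs={n:ctrl.camera(n) for n in ["top","side"]}
T=np.array([(438,214),(424,231),(406,245),(386,253),(365,258),(342,258),(321,253)],float)
S=np.array([(429,384),(447,398),(460,412),(468,429),(474,447),(469,468),(461,490)],float)
T=(T+[.0,120])/7+[312,171]-.43; S=(S+[0,-180])/7+[291,136]-.43
kt=(np.array([591,183+120])/7+[312,171]-.43)
def res(p,full=False):
    x,y,q,zs,a=p; e=[]
    for n,O in(("top",T),("side",S)):
        for k in range(7):
            t=q+(4.5-k-1)*.22; e.append(proj([x+.045*np.cos(t),y+.045*np.sin(t),zs],cs[n])-O[k])
    t=a-1.75; e.append(proj([x+.1*np.cos(t),y+.1*np.sin(t),.13],cs["top"])-kt)
    e.append(.7*(proj([x+.1*np.cos(t),y+.1*np.sin(t),.128],cs["side"])-[353.6,137.5]))
    # stop at (-30,175), pivot (0,-110): offset (-30,285) in lifter frame
    X=x-.03*np.cos(a)-.285*np.sin(a); Y=y-.03*np.sin(a)+.285*np.cos(a)
    e.append(proj([X,Y,.090],cs["top"])-[269.5,216.6]); e.append(proj([X,Y,.089],cs["side"])-[338.8,256])
    return np.array(e).round(2) if full else np.ravel(e)
r=least_squares(res,[.5557,-.1354,-2.2,.075,-.077],loss="soft_l1"); x,y,q,zs,a=r.x
print(r.x.round(4)); print(res(r.x,True).tolist())
print("stop",x-.03*np.cos(a)-.285*np.sin(a),y-.03*np.sin(a)+.285*np.cos(a))
t=a-1.75; print("rest",t,"knob",x+.1*np.cos(t),y+.1*np.sin(t),"click4 travel",t-q,"knob4",x+.1*np.cos(q),y+.1*np.sin(q))
E
python3 f.py
```

```text
[ 0.5557 -0.1327 -2.986   0.0776 -0.082 ]
[[-0.04, 0.32], [-0.03, 0.3], [0.04, 0.21], [0.03, 0.38], [-0.09, 0.33], [-0.0, 0.29], [-0.13, 0.28], [-0.08, 0.08], [-0.26, -0.06], [-0.3, 0.13], [-0.28, 0.13], [-0.71, 0.1], [-0.33, -0.36], [-0.27, -1.08], [0.72, 0.32], [-0.2, 0.04], [-0.04, 0.32], [-0.26, 0.77]]
stop 0.5491726420868069 0.1538011047208273
rest -1.8319614932123836 knob 0.5299184137126854 -0.22930723155970134 click4 travel 1.1539948149219192 knob4 0.45694774277392625 -0.1481991319651294
```

```bash
cat > s.py <<'E'
from h import *
from scipy.spatial.transform import Rotation as Ro
o=ctrl.get_obs(); R=Ro.from_euler("xyz",o["eef_rot"])
def st():
    print({k:np.round(o[k],4).tolist() for k in("time_s","qpos","ee_pos","eef_rot","force","moment","grip_width","grip_force")})
def d(*t): print("tool shift mm",(R.inv().apply(np.array(t)-o["ee_pos"])*1000).round(1))
E
python3 -c "
from s import *
st(); d(.549,.154,.2); print(R.as_matrix().round(3))"
```

```text
{'time_s': 1.1, 'qpos': [-1.3766, 0.2999, 1.521, 0.0, 1.3207, -0.0666], 'ee_pos': [0.1418, -0.5314, 0.2054], 'eef_rot': [-3.1416, -0.0, 0.2608], 'force': [0.175, -0.6428, 0.397], 'moment': [0.0245, 0.0213, 0.0043], 'grip_width': 0.0938, 'grip_force': 0.0}
tool shift mm [ 570.1 -557.3    5.5]
[[ 0.966  0.258  0.   ]
 [ 0.258 -0.966  0.   ]
 [ 0.    -0.    -1.   ]]
```

Emit:
move_arm --pt "0.7 0.57 -0.557 0 0 0 0" --pt "0.7 0.57 -0.557 0 0 0 0" --pt "0.7 0.57 -0.557 0 0 0 0" --pt "0.7 0.57 -0.557 0 0 0 0" --pt "0.7 0.57 -0.557 0 0 0 0" --pt "0.7 0.57 -0.557 0 0 0 0" --pt "0.7 0.57 -0.557 0 0 0 0" --pt "0.7 0.57 -0.557 0 0 0 0" --pt "0.7 0.57 -0.557 0 0 0 0" --pt "0.7 0.57 -0.557 0 0 0 0" --pt "0.7 0.57 -0.557 0 0 0 0" --pt "0.7 0.57 -0.557 0 0 0 0" --pt "0.7 0.57 -0.557 0 0 0 0" --pt "0.7 0.57 -0.557 0 0 0 0" --pt "0.7 0.57 -0.557 0 0 0 0" --pt "0.7 0.57 -0.557 0 0 0 0" --pt "0.7 0.57 -0.557 0 0 0 0" --pt "0.7 0.57 -0.557 0 0 0 0" --pt "0.7 0.57 -0.557 0 0 0 0" --pt "0.7 0.57 -0.557 0 0 0 0" --force 30

```text
time_s: 3.1
ee_pos: [0.5495, 0.1554, 0.2054]
eef_rot: [3.142, -0.0, 0.261]
force: [1.0, -1.1, 0.0]
grip_width: 0.0661
grip_force: 0.0
```

Emit:
move_arm --pt "0.7 0 0 0 0 0 -0.14" --pt "0.7 0 0 0 0 0 -0.14" --pt "0.7 0 0 0 0 0 -0.14" --pt "0.7 0 0 0 0 0 -0.14" --pt "0.7 0 0 0 0 0 -0.14" --pt "0.7 0 0 0 0 0 -0.14" --pt "0.7 0 0 0 0 0 -0.14" --pt "0.7 0 0 0 0 0 -0.14" --pt "0.7 0 0 0 0 0 0" --pt "0.7 0 0 0 0 0 0"

```text
time_s: 4.1
ee_pos: [0.5489, 0.1537, 0.2054]
eef_rot: [-3.142, 0.0, 1.376]
force: [-0.6, 0.7, 1.0]
grip_width: 0.0661
grip_force: 0.0
```

```bash
python3 -c "
from s import *
st(); d(.549,.154,.076); print(R.as_matrix().round(3))"
```

```text
{'time_s': 4.1, 'qpos': [0.2088, 0.3447, 1.4621, 0.0, 1.3348, 0.4031], 'ee_pos': [0.5489, 0.1537, 0.2054], 'eef_rot': [-3.1415, 0.0, 1.3765], 'force': [-0.648, 0.7019, 1.0414], 'moment': [-0.0246, -0.002, 0.0267], 'grip_width': 0.0661, 'grip_force': 0.0}
tool shift mm [  0.3   0.  129.4]
[[ 0.193  0.981 -0.   ]
 [ 0.981 -0.193  0.   ]
 [-0.    -0.    -1.   ]]
```

Emit:
move_arm --pt "0.7 0 0 0.5 0 0 0" --pt "0.7 0 0 0.5 0 0 0" --pt "0.7 0 0 0.5 0 0 0" --pt "0.7 0 0 0.5 0 0 0" --pt "0.7 0 0 0.36 0 0 0" --pt "0.7 0 0 0.2 0 0 0" --pt "0.7 0 0 0 0 0 0" --pt "0.7 0 0 0 0 0 0"

```text
time_s: 4.9
ee_pos: [0.5493, 0.1538, 0.0783]
eef_rot: [3.141, -0.0, 1.38]
force: [0.5, 0.5, 0.1]
grip_width: 0.0658
grip_force: 0.0
```

Emit:
move_arm --pt "0.35 0 0 0 0 0 0" --pt "0.35 0 0 0 0 0 0" --pt "0.35 0 0 0 0 0 0" --pt "0.35 0 0 0 0 0 0" --pt "0.35 0 0 0 0 0 0" --pt "0.35 0 0 0 0 0 0" --force 30

```text
time_s: 5.5
ee_pos: [0.5504, 0.1536, 0.0783]
eef_rot: [3.138, -0.001, 1.38]
force: [9.8, -0.8, -0.1]
grip_width: 0.0397
grip_force: 30.0
```

Emit:
move_arm --pt "0.35 0 0.03 0.04 0 0 0" --pt "0.35 0 0 0.04 0 0 0" --pt "0.35 0 0 0.04 0 0 0" --pt "0.35 0 0 0.04 0 0 0" --pt "0.35 0 0 0.03 0 0 0" --pt "0.35 0 0 0 0 0 0"

```text
time_s: 6.1
ee_pos: [0.5507, 0.1535, 0.0686]
eef_rot: [3.141, -0.0, 1.381]
force: [-0.3, -0.1, 9.3]
grip_width: 0.0392
grip_force: 30.0
```

Emit:
move_arm --pt "0.35 0 0 0.03 0 0 0" --pt "0.35 0 0 0 0 0 0" --pt "0.35 0 0 0 0 0 0"

```text
time_s: 6.4
ee_pos: [0.5511, 0.1535, 0.0681]
eef_rot: [3.139, -0.001, 1.381]
force: [-4.2, -1.8, 17.2]
grip_width: 0.0393
grip_force: 30.0
```

Emit:
move_arm --pt "0.35 0 0 -0.05 0 0 0" --pt "0.35 0 0 0 0 0 0" --pt "0.35 0 0 0 0 0 0" --pt "0.35 0 0 0 0 0 0"

```text
time_s: 6.8
ee_pos: [0.5509, 0.1535, 0.0692]
eef_rot: [3.14, -0.0, 1.381]
force: [5.7, -0.1, 4.7]
grip_width: 0.0392
grip_force: 30.0
```

Emit:
move_arm --pt "0.35 0 0 0 0 0 0.1" --pt "0.35 0 0 0 0 0 0.1" --pt "0.35 0 0 0 0 0 0.1" --pt "0.35 0 0 0 0 0 0.1" --pt "0.35 0 0 0 0 0 0.1" --pt "0.35 0 0 0 0 0 0.1" --pt "0.35 0 0 0 0 0 0.1" --pt "0.35 0 0 0 0 0 0.1" --pt "0.35 0 0 0 0 0 0" --pt "0.35 0 0 0 0 0 0"

```text
time_s: 7.8
ee_pos: [0.5509, 0.1533, 0.0691]
eef_rot: [3.141, -0.001, 0.581]
force: [4.2, -1.5, 4.1]
grip_width: 0.0396
grip_force: 30.0
```

```bash
python3 -c "
from s import *
st()"
```

```text
{'time_s': 7.8, 'qpos': [0.2075, 0.4924, 1.5914, -0.0005, 1.0565, 1.198], 'ee_pos': [0.5509, 0.1533, 0.0691], 'eef_rot': [3.1407, -0.001, 0.5806], 'force': [4.1998, -1.5254, 4.143], 'moment': [-0.4958, -1.1178, -0.0384], 'grip_width': 0.0396, 'grip_force': 29.9961}
```

Twisted 0.8 rad with little torque; open and check.

Emit:
move_arm --pt "0.7 0 0 0 0 0 0" --pt "0.7 0 0 0 0 0 0" --pt "0.7 0 0 0 0 0 0" --pt "0.7 0 0 0 0 0 0" --pt "0.7 0 0 0 0 0 0" --pt "0.7 0 0 0 0 0 0" --pt "0.7 0 0 -0.4 0 0 0" --pt "0.7 0 0 -0.5 0 0 0" --pt "0.7 0 0 -0.6 0 0 0" --pt "0.7 0 0 -0.6 0 0 0" --pt "0.7 0 0 -0.6 0 0 0"

```text
time_s: 8.9
ee_pos: [0.5502, 0.1535, 0.2052]
eef_rot: [-3.142, 0.0, 0.581]
force: [0.7, -0.0, 0.2]
grip_width: 0.0657
grip_force: 0.0
```

```bash
python3 -c "
from s import *
st(); print(R.as_matrix().round(3))
import numpy as np,cv2
c=ctrl.camera('side'); a=c['color'][90:310,230:450]; b=cv2.imread('pics/side0.png')[90:310,230:450]
cv2.imwrite('pics/p1.png',cv2.resize(np.hstack([b,a]),(800,400)))
"
```

```text
{'time_s': 8.9, 'qpos': [0.2079, 0.3475, 1.4589, 0.0, 1.3353, 1.1978], 'ee_pos': [0.5502, 0.1535, 0.2052], 'eef_rot': [-3.1416, 0.0, 0.5809], 'force': [0.6542, -0.0387, 0.2332], 'moment': [-0.0232, 0.0415, -0.0157], 'grip_width': 0.0657, 'grip_force': 0.0}
[[ 0.836  0.549 -0.   ]
 [ 0.549 -0.836  0.   ]
 [-0.    -0.    -1.   ]]
```

View pics/p1.png

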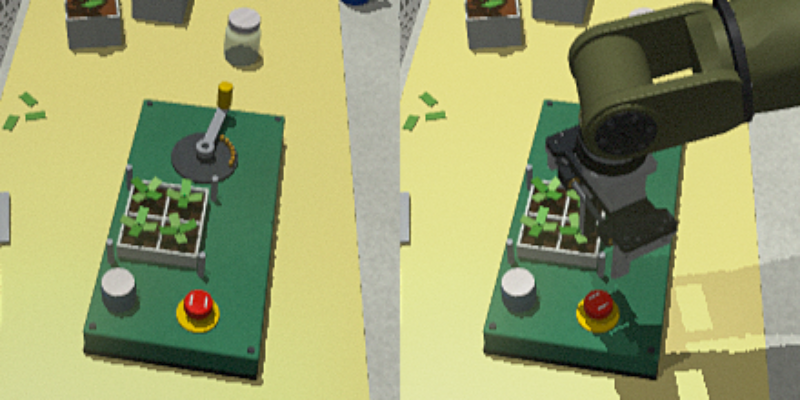

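Emit:
move_arm --pt "0.7 -0.454 0.617 0 0 0 0" --pt "0.7 -0.454 0.617 0 0 0 0" --pt "0.7 -0.454 0.617 0 0 0 0" --pt "0.7 -0.454 0.617 0 0 0 0" --pt "0.7 -0.454 0.617 0 0 0 0" --pt "0.7 -0.454 0.617 0 0 0 0" --pt "0.7 -0.454 0.617 0 0 0 0" --pt "0.7 -0.454 0.617 0 0 0 0" --pt "0.7 -0.454 0.617 0 0 0 0" --pt "0.7 -0.454 0.617 0 0 0 0" --pt "0.7 0 0 0 0 0 -0.145" --pt "0.7 0 0 0 0 0 -0.145" --pt "0.7 0 0 0 0 0 -0.145" --pt "0.7 0 0 0 0 0 -0.145" --pt "0.7 0 0 0 0 0 -0.145" --pt "0.7 0 0 0 0 0 0" --pt "0.7 0 0 0 0 0 0"

```text
time_s: 10.65
ee_pos: [0.5299, -0.229, 0.2038]
eef_rot: [-3.141, -0.0, 1.301]
force: [0.6, -0.5, 0.7]
grip_width: 0.0657
grip_force: 0.0
```

```bash
python3 -c "
from s import *
st(); d(.531,-.229,.093)
for n in ['top','side']:
    c=ctrl.camera(n); H,S,V=cv2.split(cv2.cvtColor(c['color'],cv2.COLOR_BGR2HSV))
    m=((H<6)|(H>174))&(S>150)&(V>90); m[:200]=0;m[300:]=0;m[:,:240]=0;m[:,380:]=0
    y,x=np.nonzero(m); print(n,x.min(),y.min(),x.max(),y.max(),m.sum(),x.mean(),y.mean(), proj([.5505,.1537,.094],c),proj([.5505,.1537,.086],c))
    cv2.imwrite('pics/k_%s.png'%n,c['color'])
"
```

```text
{'time_s': 10.65, 'qpos': [-0.4714, 0.362, 1.4425, 0.0, 1.3372, -0.202], 'ee_pos': [0.5299, -0.229, 0.2038], 'eef_rot': [-3.1415, -0.0001, 1.3013], 'force': [0.5709, -0.4844, 0.7188], 'moment': [-0.0498, -0.0683, 0.0685], 'grip_width': 0.0657, 'grip_force': 0.0}
tool shift mm [  0.3   1.1 110.8]
top 264 211 275 222 96 269.4895833333333 216.76041666666666 [269.31953333 216.27072664] [269.64095505 216.71842735]
side 332 250 346 262 140 338.85714285714283 256.17857142857144 [338.08222491 255.61130812] [337.94733695 257.33951281]
```

Emit:
move_arm --pt "0.7 0 0.02 0.5 0 0 0" --pt "0.7 0 0 0.5 0 0 0" --pt "0.7 0 0 0.5 0 0 0" --pt "0.7 0 0 0.4 0 0 0" --pt "0.7 0 0 0.3 0 0 0" --pt "0.7 0 0 0 0 0 0" --pt "0.7 0 0 0 0 0 0"

```text
time_s: 11.45
ee_pos: [0.5311, -0.2294, 0.0946]
eef_rot: [3.141, 0.0, 1.305]
force: [-0.6, -0.7, -0.2]
grip_width: 0.0657
grip_force: 0.0
```

Emit:
move_arm --pt "0.2 0 0 0 0 0 0" --pt "0.2 0 0 0 0 0 0" --pt "0.2 0 0 0 0 0 0" --pt "0.2 0 0 0 0 0 0" --pt "0.2 0 0 0 0 0 0" --pt "0.2 0 0 0 0 0 0" --pt "0.2 0 0 0 0 0 0" --pt "0.2 0 0 0 0 0 0" --force 25

```text
time_s: 12.25
ee_pos: [0.5312, -0.2294, 0.0941]
eef_rot: [3.141, 0.0, 1.306]
force: [4.5, -1.4, -1.2]
grip_width: 0.0239
grip_force: 25.0
```

```bash
python3 -c "
from s import *
st()"
```

```text
{'time_s': 12.25, 'qpos': [-0.471, 0.4738, 1.5536, 0.0001, 1.1134, -0.206], 'ee_pos': [0.5312, -0.2294, 0.0941], 'eef_rot': [3.1407, 0.0001, 1.3058], 'force': [4.5249, -1.3679, -1.1577], 'moment': [-0.3159, -0.8125, 0.0155], 'grip_width': 0.0239, 'grip_force': 25.0}
```

Emit:
move_arm --pt "0.2 0.0025 -0.1 0 0 0 0.05" --pt "0.2 0.0025 -0.1 0 0 0 0.05" --pt "0.2 0.0025 -0.1 0 0 0 0.05" --pt "0.2 0.0025 -0.1 0 0 0 0.05" --pt "0.2 0.0025 -0.1 0 0 0 0.05" --pt "0.2 0.0025 -0.1 0 0 0 0.05" --pt "0.2 0 0 0 0 0 0" --pt "0.2 0 0 0 0 0 0"

```text
time_s: 13.05
ee_pos: [0.5038, -0.2173, 0.0941]
eef_rot: [3.141, -0.0, 1.006]
force: [6.1, -2.2, -3.3]
grip_width: 0.0232
grip_force: 25.0
```

```bash
cat > t.py <<'E'
from s import *
P=np.array([.5567,-.1327]); v=o["ee_pos"][:2]-P; a=np.arctan2(v[1],v[0]); 
f=np.array(o["force"][:2]); u=v/np.linalg.norm(v); ccw=np.array([-u[1],u[0]])
print("t",round(o["time_s"],2),"r",np.linalg.norm(v).round(4),"ang",a.round(4),"to click4",(((a+2.986+3.1416)%6.2832)-3.1416).round(3),"yaw",np.round(o["eef_rot"][2],3),"F ccw/rad",(f@ccw).round(1),(f@u).round(1),"grip",np.round([o["grip_width"],o["grip_force"]],4))
E
python3 t.py
```

```text
t 13.05 r 0.0998 ang -2.1298 to click4 0.856 yaw 1.006 F ccw/rad 6.3 -1.3 grip [2.32000e-02 2.49996e+01]
```

Emit:
move_arm --pt "0.2 0.0025 -0.1 0 0 0 0.05" --pt "0.2 0 0 0 0 0 0" --pt "0.2 0 0 0 0 0 0"

```text
time_s: 13.35
ee_pos: [0.4995, -0.2145, 0.094]
eef_rot: [3.141, -0.0, 0.957]
force: [4.4, -1.2, -0.5]
grip_width: 0.0235
grip_force: 25.0
```

Emit:
move_arm --pt "0.2 0.0025 -0.1 0 0 0 0.05" --pt "0.2 0 0 0 0 0 0" --pt "0.2 0 0 0 0 0 0"

```text
time_s: 13.65
ee_pos: [0.4955, -0.2115, 0.094]
eef_rot: [3.141, -0.0, 0.907]
force: [4.3, -1.4, -1.0]
grip_width: 0.0235
grip_force: 25.0
```

Emit:
move_arm --pt "0.2 0.0025 -0.1 0 0 0 0.05" --pt "0.2 0 0 0 0 0 0" --pt "0.2 0 0 0 0 0 0"

```text
time_s: 13.95
ee_pos: [0.4917, -0.2083, 0.0941]
eef_rot: [3.141, -0.0, 0.858]
force: [4.7, 0.4, -1.3]
grip_width: 0.0232
grip_force: 25.0
```

Emit:
move_arm --pt "0.2 0.0025 -0.1 0 0 0 0.05" --pt "0.2 0 0 0 0 0 0" --pt "0.2 0 0 0 0 0 0"

```text
time_s: 14.25
ee_pos: [0.4882, -0.2051, 0.094]
eef_rot: [3.141, -0.0, 0.808]
force: [6.0, -2.6, -2.7]
grip_width: 0.0235
grip_force: 25.0
```

Emit:
move_arm --pt "0.2 0.0025 -0.1 0 0 0 0.05" --pt "0.2 0 0 0 0 0 0" --pt "0.2 0 0 0 0 0 0"

```text
time_s: 14.55
ee_pos: [0.4846, -0.2015, 0.094]
eef_rot: [3.141, -0.0, 0.758]
force: [6.0, -0.5, -2.4]
grip_width: 0.0237
grip_force: 25.0
```

```bash
python3 t.py
```

```text
t 14.55 r 0.0996 ang -2.3793 to click4 0.607 yaw 0.758 F ccw/rad 4.5 -4.0 grip [2.37000e-02 2.49997e+01]
```

Emit:
move_arm --pt "0.2 0.0006 -0.05 0 0 0 0.025" --pt "0.2 0 0 0 0 0 0" --pt "0.2 0 0 0 0 0 0"

```text
time_s: 14.85
ee_pos: [0.483, -0.1998, 0.0941]
eef_rot: [3.141, -0.0, 0.733]
force: [6.1, -0.8, -1.5]
grip_width: 0.0236
grip_force: 25.0
```

Emit:
move_arm --pt "0.2 0.0006 -0.05 0 0 0 0.025" --pt "0.2 0 0 0 0 0 0" --pt "0.2 0 0 0 0 0 0"

```text
time_s: 15.15
ee_pos: [0.4813, -0.1978, 0.094]
eef_rot: [3.141, -0.0, 0.708]
force: [6.1, -0.8, -1.1]
grip_width: 0.024
grip_force: 25.0
```

Emit:
move_arm --pt "0.2 0.0006 -0.05 0 0 0 0.025" --pt "0.2 0 0 0 0 0 0" --pt "0.2 0 0 0 0 0 0"

```text
time_s: 15.45
ee_pos: [0.4797, -0.1958, 0.094]
eef_rot: [3.141, -0.0, 0.683]
force: [5.7, -0.8, -0.9]
grip_width: 0.0236
grip_force: 25.0
```

Emit:
move_arm --pt "0.2 0.0006 -0.05 0 0 0 0.025" --pt "0.2 0 0 0 0 0 0" --pt "0.2 0 0 0 0 0 0"

```text
time_s: 15.75
ee_pos: [0.4781, -0.1938, 0.094]
eef_rot: [3.141, -0.0, 0.658]
force: [4.8, 0.2, -1.6]
grip_width: 0.0235
grip_force: 25.0
```

Emit:
move_arm --pt "0.2 0.0006 -0.05 0 0 0 0.025" --pt "0.2 0 0 0 0 0 0" --pt "0.2 0 0 0 0 0 0"

```text
time_s: 16.05
ee_pos: [0.4767, -0.1919, 0.094]
eef_rot: [3.141, -0.0, 0.633]
force: [5.8, -0.0, -0.8]
grip_width: 0.0236
grip_force: 25.0
```

Emit:
move_arm --pt "0.2 0.0006 -0.05 0 0 0 0.025" --pt "0.2 0 0 0 0 0 0" --pt "0.2 0 0 0 0 0 0"

```text
time_s: 16.35
ee_pos: [0.4755, -0.1902, 0.094]
eef_rot: [3.14, -0.001, 0.608]
force: [8.3, -4.4, -3.6]
grip_width: 0.0236
grip_force: 25.0
```

Emit:
move_arm --pt "0.2 0.0006 -0.05 0 0 0 0.025" --pt "0.2 0 0 0 0 0 0" --pt "0.2 0 0 0 0 0 0"

```text
time_s: 16.65
ee_pos: [0.474, -0.188, 0.0941]
eef_rot: [3.141, -0.001, 0.583]
force: [7.4, -2.0, -2.5]
grip_width: 0.0236
grip_force: 25.0
```

Emit:
move_arm --pt "0.2 0.0006 -0.05 0 0 0 0.025" --pt "0.2 0 0 0 0 0 0" --pt "0.2 0 0 0 0 0 0"

```text
time_s: 16.95
ee_pos: [0.4726, -0.1859, 0.094]
eef_rot: [3.141, -0.001, 0.558]
force: [7.5, -1.9, -3.0]
grip_width: 0.024
grip_force: 25.0
```

```bash
python3 t.py; python3 -c "
from h import *
c=ctrl.camera('side');a=c['color'][120:210,290:400]
d=ctrl.camera('top');b=d['color'][180:240,330:410]
cv2.imwrite('pics/q1.png',cv2.resize(a,None,fx=6,fy=6,interpolation=2)); cv2.imwrite('pics/q1t.png',cv2.resize(b,None,fx=6,fy=6,interpolation=2))"
```

```text
t 16.95 r 0.0995 ang -2.5779 to click4 0.408 yaw 0.558 F ccw/rad 5.7 -5.3 grip [2.40000e-02 2.49997e+01]
```

View pics/q1.png

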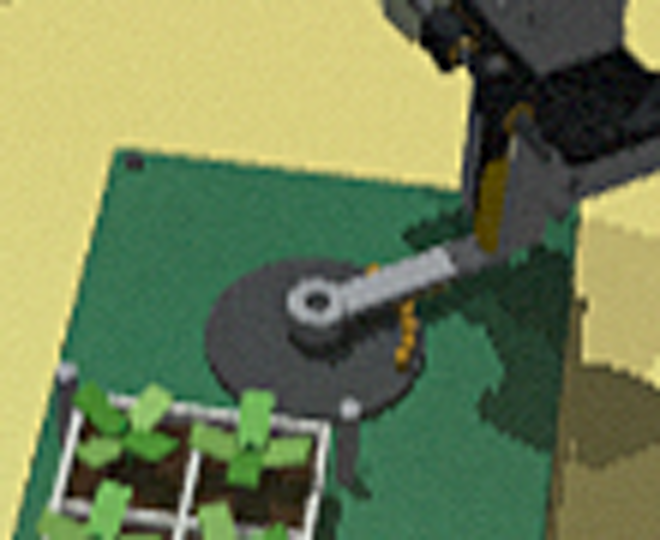

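Emit:
move_arm --pt "0.2 0.005 -0.1 0 0 0 0.05" --pt "0.2 0 0 0 0 0 0" --pt "0.2 0 0 0 0 0 0"

```text
time_s: 17.35
ee_pos: [0.47, -0.1814, 0.094]
eef_rot: [3.141, -0.0, 0.508]
force: [5.6, -1.7, -1.4]
grip_width: 0.0235
grip_force: 25.0
```

Emit:
move_arm --pt "0.2 0.005 -0.1 0 0 0 0.05" --pt "0.2 0 0 0 0 0 0" --pt "0.2 0 0 0 0 0 0"

```text
time_s: 17.65
ee_pos: [0.4676, -0.1768, 0.094]
eef_rot: [3.141, -0.0, 0.457]
force: [4.3, -1.0, -1.0]
grip_width: 0.0237
grip_force: 25.0
```

Emit:
move_arm --pt "0.2 0.0026 -0.05 0 0 0 0.025" --pt "0.2 0 0 0 0 0 0" --pt "0.2 0 0 0 0 0 0"

```text
time_s: 17.95
ee_pos: [0.4665, -0.1745, 0.094]
eef_rot: [3.141, -0.0, 0.431]
force: [3.2, -2.7, -0.8]
grip_width: 0.0237
grip_force: 25.0
```

Emit:
move_arm --pt "0.2 0.0026 -0.05 0 0 0 0.025" --pt "0.2 0 0 0 0 0 0" --pt "0.2 0 0 0 0 0 0"

```text
time_s: 18.25
ee_pos: [0.4656, -0.1723, 0.094]
eef_rot: [3.141, 0.0, 0.406]
force: [3.8, -3.7, -0.2]
grip_width: 0.0237
grip_force: 25.0
```

Emit:
move_arm --pt "0.2 0.0026 -0.05 0 0 0 0.025" --pt "0.2 0 0 0 0 0 0" --pt "0.2 0 0 0 0 0 0"

```text
time_s: 18.55
ee_pos: [0.4648, -0.1703, 0.094]
eef_rot: [3.14, 0.0, 0.381]
force: [4.8, -7.4, -1.3]
grip_width: 0.0235
grip_force: 25.0
```

Emit:
move_arm --pt "0.2 0.0026 -0.05 0 0 0 0.025" --pt "0.2 0 0 0 0 0 0" --pt "0.2 0 0 0 0 0 0"

```text
time_s: 18.85
ee_pos: [0.4638, -0.1678, 0.094]
eef_rot: [3.141, 0.0, 0.356]
force: [2.6, -6.2, -0.8]
grip_width: 0.0239
grip_force: 25.0
```

```bash
python3 t.py
```

```text
t 18.85 r 0.0993 ang -2.78 to click4 0.206 yaw 0.356 F ccw/rad 6.7 -0.3 grip [2.39000e-02 2.50001e+01]
```

Emit:
move_arm --pt "0.2 0.0025 -0.1 0 0 0 0.05" --pt "0.2 0 0 0 0 0 0" --pt "0.2 0 0 0 0 0 0"

```text
time_s: 19.15
ee_pos: [0.4622, -0.163, 0.094]
eef_rot: [3.141, 0.0, 0.306]
force: [2.4, -5.1, -0.2]
grip_width: 0.0235
grip_force: 25.0
```

Emit:
move_arm --pt "0.2 0.0025 -0.1 0 0 0 0.05" --pt "0.2 0 0 0 0 0 0" --pt "0.2 0 0 0 0 0 0"

```text
time_s: 19.45
ee_pos: [0.4607, -0.158, 0.094]
eef_rot: [3.141, 0.0, 0.257]
force: [1.8, -6.0, 0.9]
grip_width: 0.0238
grip_force: 25.0
```

Emit:
move_arm --pt "0.2 0.0025 -0.1 0 0 0 0.05" --pt "0.2 0 0 0 0 0 0" --pt "0.2 0 0 0 0 0 0"

```text
time_s: 19.75
ee_pos: [0.4596, -0.1531, 0.094]
eef_rot: [-3.142, 0.0, 0.208]
force: [0.7, -3.7, 2.8]
grip_width: 0.0233
grip_force: 25.0
```

Emit:
move_arm --pt "0.2 0.0006 -0.05 0 0 0 0.025" --pt "0.2 0 0 0 0 0 0" --pt "0.2 0 0 0 0 0 0"

```text
time_s: 20.05
ee_pos: [0.4592, -0.1509, 0.094]
eef_rot: [3.141, 0.0, 0.182]
force: [0.9, -6.8, 0.2]
grip_width: 0.0234
grip_force: 25.0
```

```bash
python3 t.py
```

```text
t 20.05 r 0.0992 ang -2.9569 to click4 0.029 yaw 0.182 F ccw/rad 6.9 0.3 grip [2.34000e-02 2.50004e+01]
```

Emit:
move_arm --pt "0.2 0.0005 -0.04 0 0 0 0.02" --pt "0.2 0 0 0 0 0 0" --pt "0.2 0 0 0 0 0 0" --pt "0.2 0 0 0 0 0 0" --pt "0.2 0 0 0 0 0 0"

```text
time_s: 20.55
ee_pos: [0.4589, -0.1492, 0.094]
eef_rot: [3.14, 0.0, 0.162]
force: [1.0, -9.8, -0.3]
grip_width: 0.0242
grip_force: 25.0
```

```bash
python3 t.py; python3 -c "
from h import *
c=ctrl.camera('side');a=c['color'][130:210,300:410]
d=ctrl.camera('top');b=d['color'][190:240,330:440]
cv2.imwrite('pics/q2.png',cv2.resize(np.vstack([a,b[:40]]),None,fx=5,fy=5,interpolation=2))"
```

```text
t 20.55 r 0.0992 ang -2.9742 to click4 0.012 yaw 0.162 F ccw/rad 9.8 0.7 grip [2.42000e-02 2.50008e+01]
```

View pics/q2.png

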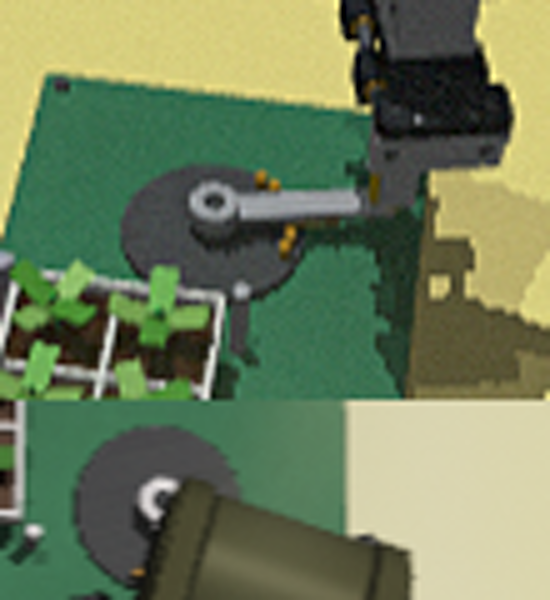

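The push has jumped to 9.8 N, so this is click 4. The side view (pixels 285,240) shows two studs still ahead of the arm, which fits the measured angle.

```bash
python3 -c "
from h import *
print(ctrl.hand_in())"
```

```text
the job is handed in; nothing more can be done
None
```

I handed the job in with the gripper still holding the lever at the fourth click; no verdict came back. The stop was latched, twisted and popped up, and the arm stayed clear of the pot, jar and tin, though I didn't re-measure them at the end.

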